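Close the drain, load the flood tray, start the watering

ROBOT

A 6-joint arm with a two-finger parallel gripper is mounted at the origin on the work surface. World frame = base frame: x ahead of the robot, y to its left, z up, the work surface at z = 0. Lengths are in m, angles in degrees, forces in N, time in s.
With the tool pointing down it reaches from about 0.35 to 0.875 m from the base axis. Payload 4.2 kg.
Tool frame: the origin (TCP) lies midway between the tips of the shut fingers; the grasp point (between the pads) lies 19 mm behind it; z points along the fingers, y is the line along which they close (so a half turn about z gives the same grasp; the last joint's range is limited). The gripper opens to 87 mm and grips with 3 to 60 N. Pads are 19 mm wide; open, the fingers measure 117 mm over their backs; the gripper's body (75 mm by 190 mm) begins 51 mm behind the grasp point.
Start: joints at [86.723, 22.042, 0.453, 0, -68.411, -14.817], TCP at [0.194, 0.594, 0.192] pointing down, gripper open.
Joint ranges: [-179.83, 179.83], [-69.29, 118.12], [-61.27, 80.66], [-181.25, 117.63], [-171.15, -9.14], [-177.46, 177.46]. Speed limits (degrees/s): [159.86, 159.86, 180, 180, 180, 180].

INTERFACE

Orientations are given as [roll, pitch, yaw] about the fixed x, y, z axes, in that order (R = Rz(yaw) Ry(pitch) Rx(roll)).
In Python, from workcell import env gives the robot as it stands. The module is installed in compiled form; this text tells all that it offers. Calls block until the motion is done:
- env.goto(position, orientation): joint-space move of the TCP to a pose.
- env.move_straight(position, rotation=None, rate=0.15, force_limit=None): straight line of the TCP; rotation=None keeps the orientation; rate is the mean speed in m/s. With force_limit (N) it stops when the force on the tool has changed by that much, and returns True; else False.
- env.set_joints(angles): joint-space move.
- env.gripper_to(opening, grasp_force=None): opening from 0.0 (shut) to 1.0 (fully open); grasp_force is the grip in N (None keeps the last); returns when the fingers have stopped.
- env.dwell(seconds).
- env.inverse_kinematics(position, orientation): joint angles nearest the present ones, or None.
- env.read_state(): the state.
- env.grab_frame(name): name is "side" or "top"; returns a dict with "image" (400x640x3 uint8, blue, green, red), "fx", "fy", "cx", "cy" (pixels), "position" and "orientation" of the camera in the world. Camera axes: x right, y up, looking along -z (the intrinsics and any distortion apply to the point x, -y, -z); pixel columns grow to the right and rows downward; lengths in m; the calibration is good to about 2 mm. A picture is of the moment at which its call begins. There is no depth.
A pose or a line that the arm cannot do raises env.Unreachable and nothing moves.
- env.close_job(): hands the job in; it is judged then, once.
Trained networks look in a picture, given as the dict that the camera call returned (one of the last four; its "shot" number tells which), for a name from the list of things; names that differ only in an ending like _2 or _b are one class to them, and where a whole thing is asked for, a point or a joint stands for the part that bears it (a point fixed in the world has none). Each returns a list of dicts, best first, with "score" (0 to 1); they miss things now and then, are a little off and sometimes report something else, mostly with a low value. They report only what shows in the picture. A call takes as long as a camera call. They do not tell look-alikes from the thing itself.
- env.search_frame(picture, thing): "xyz" ([x, y, z] in m, in world coordinates, good to about 4 mm: the middle of the surface that is visible of it).
- env.trace(picture, thing): "mask" (400x640 bool, what is visible of it).
The state is a dict: "clock": time; "joint_positions": joint angles; "qvel": joint speeds; "joint_torque": joint torques, N m; "position": TCP position; "tool_rot": TCP orientation; "force": force on the tool from outside, world axes, zero at the start; "wrist_torque": the same for the moment, N m; "opening": opening from 0.0 (shut) to 1.0 (fully open); "finger_force": force on a finger pad.
Only numpy, scipy, OpenCV 4.12 (cv2) and the standard library are available. Lean on these libraries where they do the work, as an engineer would, in place of code of your own. Each camera call takes 0.05 s, during which the arm holds its last target. There are 200 camera calls.

TASK

Make the watering tray ready for the potted succulents: slide the steel bar through the loop of the drain's brass eye screw and with it turn the screw clockwise (seen from above) until it stops, keeping the gripper's fingers off the eye; then lay the bar back in its rest. Next stand every potted succulent that is there upright on the floor of the tray, and only when all that is done press the controller's three keys fully down, one at a time, from the smallest key to the largest. Leave the spray bottle, the twine spool and the trowel where they are.

Things in the scene. Friction and masses are not known exactly. Their poses are not given: they have to be found in the camera images.
- drain_eye (a joint): Turning angle (rad) of the brass eye screw on top of the tray's drain valve. It grows as the screw is turned clockwise seen from above, starts between 0 and 0.6, and ends against a hard stop (fully home) at 2.2. Stiff: it takes about 0.25 N m and stays where it is left. It turns only; it does not sink.
- eye_loop (a point): Centre of the upright wire loop of the brass eye screw, about 92 mm above the bench. The hole is 17 mm wide, the wire 7 mm thick, the loop 31 mm across outside. The hole's bore runs level along this point's x axis; z is up and is the turning axis. The eye stands on a drain valve, a round post 42 mm across and 60 mm high, centred under the loop. A straight bar 9 mm thick in the loop can swing about 0.65 rad either way from the bore before the loop turns with it.
- bar_mid (a point): Middle of the loose steel turning bar: round, 9 mm thick, 220 mm long along this point's x axis, with a square wooden grip sleeve 14 x 14 mm and 60 mm long round its middle (point at the centre of both); 0.14 kg; both ends alike. At the start it lies level on its rest.
- rest_seat (a point): Where the middle of the bar lies on the fixed wooden bar rest: 37 mm above the bench, the bar along this point's x axis (either way round). The rest is a board 200 x 50 x 6 mm with two V-shaped notches, open upward, 70 mm either side of this point along x; each notch rises to 54 mm above the bench and is about 40 mm wide at the top.
- tray: Fixed black watering tray; origin at the centre of its underside, on the bench. Outside 130 mm along its x, 310 mm along its y, walls 5 mm thick and 21 mm high, flat inner floor 5 mm above the bench. The drain valve with the eye screw stands 200 mm from the origin towards the tray's -y.
- pot1_mid (a point): Centre (half-way up) of small potted succulent 1: a straight round terracotta pot 52 mm across and 46 mm high, a low green plant rising to 64 mm above its foot; about 0.12 kg; z is up when it stands. Two to four such pots stand on the bench; an absent one is given as None.
- pot2_mid (a point): Centre (half-way up) of small potted succulent 2: a straight round terracotta pot 52 mm across and 46 mm high, a low green plant rising to 64 mm above its foot; about 0.12 kg; z is up when it stands. Two to four such pots stand on the bench; an absent one is given as None.
- pot3_mid (a point): Centre (half-way up) of small potted succulent 3: a straight round terracotta pot 52 mm across and 46 mm high, a low green plant rising to 64 mm above its foot; about 0.12 kg; z is up when it stands. Two to four such pots stand on the bench; an absent one is given as None.
- pot4_mid (a point): Centre (half-way up) of small potted succulent 4: a straight round terracotta pot 52 mm across and 46 mm high, a low green plant rising to 64 mm above its foot; about 0.12 kg; z is up when it stands. Two to four such pots stand on the bench; an absent one is given as None.
- key_small_top (a point): Centre of the top face of the smallest round key, 18 mm across, on the white watering controller, a fixed box 90 x 190 x 25 mm. The tops stand about 47 mm above the bench, 10 mm proud of their round collars; the three keys stand in a row 55 mm apart, in any order.
- key_small (a joint): How far the smallest key is pressed: 0 up, 0.006 m fully down (spring, about 5 N fully down).
- key_middle_top (a point): Centre of the top face of the middle-sized round key, 27 mm across, on the white watering controller, a fixed box 90 x 190 x 25 mm. The tops stand about 47 mm above the bench, 10 mm proud of their round collars; the three keys stand in a row 55 mm apart, in any order.
- key_middle (a joint): How far the middle-sized key is pressed: 0 up, 0.006 m fully down (spring, about 5 N fully down).
- key_large_top (a point): Centre of the top face of the largest round key, 36 mm across, on the white watering controller, a fixed box 90 x 190 x 25 mm. The tops stand about 47 mm above the bench, 10 mm proud of their round collars; the three keys stand in a row 55 mm apart, in any order.
- key_large (a joint): How far the largest key is pressed: 0 up, 0.006 m fully down (spring, about 5 N fully down).
- sprayer_mid (a point): Middle of a white spray bottle, 64 mm across, 170 mm high, standing to the left: a bystander.
- spool_mid (a point): Middle of a twine spool 60 mm across, 52 mm high, beyond the work: a bystander.
- trowel_mid (a point): Middle of a hand trowel lying flat beyond the tray, 290 mm long: a bystander.
Mind the look-alikes: they are no part of the job. What is shaped like the part that bears rest_seat but blue or turquoise is not meant. What is shaped like the part that bears pot4_mid but blue is not meant.

How it is judged:
By the outcome, as a careful person would: the job done as asked, in the order asked, and still so for the second after the job is handed in, with the robot touching nothing.
Of pot1, pot2, pot3, pot4 only 2 to 4 are there at a start; the rules pass over those that are not, and their reading is None.
At some moment in a run one of pot1, pot2, pot3, pot4 may be knocked a few centimetres aside while the robot is not near it.
It also fails if it takes over 210 s, if anything falls off the work surface, if the arm or the gripper's body presses on something with over 40 N, if the wrist force passes 120 N, or if a joint passes its speed limit or range.

## Working session

There is one attempt and no reset: what is moved stays moved. The work goes in short steps, each a Python script; the robot and the scene stay as the last script left them, time stands still between calls to the robot, and variables do not carry over. Pictures are saved under pics/ and viewed, at most 18 in all, crops included, and the job is handed in when it is done.

```bash
mkdir -p pics; ls
python3 - <<'E'
from workcell import env
import cv2,numpy as np
for n in ["side","top"]:
    p=env.grab_frame(n); cv2.imwrite(f"pics/{n}0.png",p["image"])
    print(n,p["fx"],p["fy"],p["cx"],p["cy"],p["position"],p["orientation"],[k for k in p])
    for t in ["eye_loop","bar_mid","rest_seat","tray","pot1_mid","key_small_top","key_middle_top","key_large_top","sprayer_mid","spool_mid","trowel_mid"]:
        try: r=env.search_frame(p,t)
        except Exception as e: print(t,e); continue
        print(t,[(np.round(d["xyz"],3).tolist(),round(d["score"],2)) for d in r][:7])
print(env.read_state())
E
```

```text
pics
side 465.10074452792134 465.10074452792134 320.8907217562859 198.56423342395908 [ 0.29974119 -0.92150327  0.79228861] [ 5.43111941e+01 -3.57719669e-02 -1.15641221e+01] ['image', 'fx', 'fy', 'cx', 'cy', 'position', 'orientation', 'shot']
eye_loop [([0.703, -0.172, 0.049], 0.55)]
bar_mid [([0.432, 0.188, 0.042], 0.5), ([0.547, -0.427, 0.05], 0.25)]
rest_seat [([0.429, 0.184, 0.004], 0.97), ([0.215, 0.25, 0.005], 0.6), ([0.344, -0.029, 0.004], 0.55)]
tray [([0.632, 0.179, 0.007], 0.89), ([0.539, -0.376, 0.046], 0.37)]
pot1_mid []
key_small_top []
key_middle_top [([0.547, -0.43, 0.05], 0.53), ([0.556, -0.199, 0.04], 0.17)]
key_large_top [([0.541, -0.375, 0.048], 0.6)]
sprayer_mid [([0.526, 0.472, 0.082], 0.78)]
spool_mid []
trowel_mid [([0.74, -0.031, 0.006], 0.88), ([0.628, 0.18, 0.006], 0.3)]
top 434.08634201082214 434.08634201082214 312.9025085787813 198.7757601155826 [0.33629136 0.01955852 1.20373939] [  8.09478506   0.85343204 -89.82004635] ['image', 'fx', 'fy', 'cx', 'cy', 'position', 'orientation', 'shot']
eye_loop [([0.648, 0.013, 0.083], 0.48)]
bar_mid [([0.436, 0.203, 0.04
[... 480 characters left out ...]
9], 0.94)]
{'clock': 1.2, 'joint_positions': array([ 8.67237343e+01,  2.20412973e+01,  4.52770918e-01, -6.29866424e-04,
       -6.84127399e+01, -1.48154455e+01]), 'qvel': array([ 0.0908475 ,  0.0263326 ,  0.06057052,  0.01671427, -0.00517645,
        0.01493195]), 'joint_torque': array([ 1.43170212e-06, -3.90473986e+01,  1.87624526e+01,  4.22446087e+00,
        1.55277114e-02, -1.75088445e-05]), 'position': array([0.19406543, 0.59407548, 0.19195346]), 'tool_rot': array([ 1.79998626e+02,  2.42407997e-04, -1.80919429e+01]), 'force': array([ 0.03771048, -0.56629356, -0.18615059]), 'wrist_torque': array([-0.01615154, -0.02452983,  0.03797483]), 'finger_force': 0.0, 'opening': 1.0030032375860731}
```

View pics/side0.png

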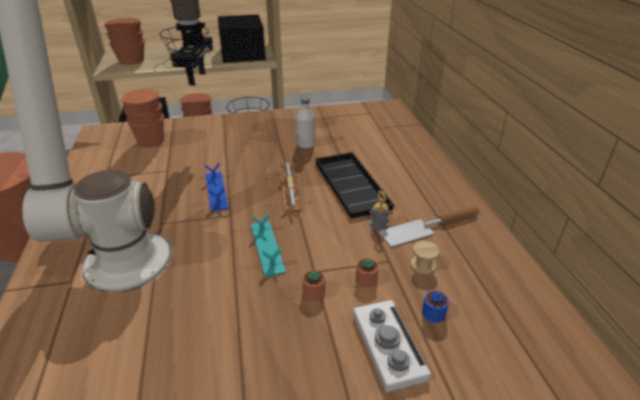

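View pics/top0.png

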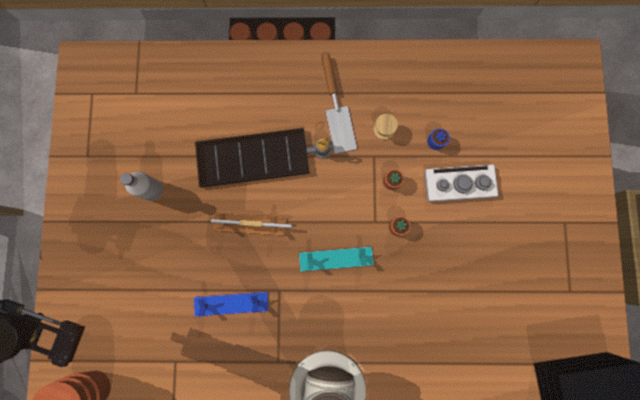

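The side view shows the wooden rest with bar at (291,185), the tray at (352,185), the eye at (380,200), terracotta pots at (313,285) and (367,273), and the controller at (390,345). In the top view these are the bar at (251,224), the eye at (322,147), and the pots at (394,179) and (400,226).

Look-alikes in the top view:
- **Rests:** blue (232,304) and turquoise (337,259) are decoys. I choose the wooden one under the bar at (251,224).
- **Pots:** blue (438,139) is a decoy. I choose the two terracotta ones.

Next is a close crop to check this.

```bash
cat > h.py <<'E'
import numpy as np,cv2
from scipy.spatial.transform import Rotation as R
from workcell import env
def proj(p,X):
    r=R.from_euler('xyz',p["orientation"],degrees=True).as_matrix()
    c=(np.atleast_2d(X)-p["position"])@r
    return np.c_[p["cx"]+p["fx"]*c[:,0]/-c[:,2],p["cy"]-p["fy"]*c[:,1]/-c[:,2]]
def unproj(p,uv,z):
    uv=np.atleast_2d(uv).astype(float)
    r=R.from_euler('xyz',p["orientation"],degrees=True).as_matrix()
    d=np.c_[(uv[:,0]-p["cx"])/p["fx"],-(uv[:,1]-p["cy"])/p["fy"],-np.ones(len(uv))]@r.T
    o=np.array(p["position"]); return o+d*((z-o[2])/d[:,2])[:,None]
def crop(p,u,v,w,h,W,H):
    return cv2.resize(p["image"][v:v+h,u:u+w],(W,H),interpolation=cv2.INTER_CUBIC)
E
python3 - <<'E'
from h import *
t=env.grab_frame("top"); s=env.grab_frame("side")
a=np.hstack([crop(t,290,125,60,45,400,300),crop(s,355,180,60,45,400,300)])
b=np.hstack([crop(t,420,155,80,60,400,300),crop(t,205,195,100,75,400,300)])
cv2.imwrite("pics/m1.png",np.vstack([a,b]))
img=cv2.cvtColor(t["image"],cv2.COLOR_BGR2HSV)
for n,p in (("top",t),("side",s)):
    for th in ["pot1_mid","drain_eye","bar_mid","rest_seat","tray","key_small","key_middle","key_large"]:
        for d in env.trace(p,th)[:4]:
            m=d["mask"]; v,u=np.nonzero(m)
            hsv=cv2.cvtColor(p["image"],cv2.COLOR_BGR2HSV)[m].mean(0)
            print(n,th,round(d["score"],2),m.sum(),round(u.mean(),1),round(v.mean(),1),cv2.minAreaRect(np.c_[u,v].astype(np.float32)),hsv.round())
E
```

```text
top pot1_mid 0.71 82 322.1 142.4 ((322.3999938964844, 142.69998168945312), (9.17060375213623, 9.803058624267578), 71.56504821777344) [ 19. 161. 152.]
top pot1_mid 0.19 354 392.5 179.1 ((392.50006103515625, 179.00001525878906), (19.091880798339844, 21.920310974121094), 45.0) [ 20. 135. 113.]
top drain_eye 0.42 5433 255.0 156.3 ((263.92657470703125, 155.22735595703125), (47.22882080078125, 137.6426544189453), 82.69424438476562) [29. 75. 53.]
top rest_seat 0.9 1412 230.3 303.4 ((230.31138610839844, 303.419677734375), (19.90151023864746, 73.90243530273438), 86.49646759033203) [114. 172. 171.]
top rest_seat 0.87 1085 250.1 223.4 ((249.47642517089844, 223.5424346923828), (70.84611511230469, 19.11237907409668), 2.4895527362823486) [ 15. 140. 135.]
top rest_seat 0.2 315 399.1 225.8 ((399.0000305175781, 226.00003051757812), (17.88854217529297, 20.57182502746582), 63.43495178222656) [ 22. 134. 109.]
top tray 0.71 5496 255.5 156.5 ((264.17694091796875, 155.41539001464844), (46.76109313964844, 137.92660522460938), 82.87498474121094) [29. 76. 53.]
top key_middle 0.55 90 483.7 180.8 ((483.50006103
[... 335 characters left out ...]
3789, 18.24335479736328), 81.8698959350586) [ 13. 121. 127.]
side rest_seat 0.86 712 215.4 189.1 ((215.56809997558594, 187.15252685546875), (46.64554977416992, 18.619829177856445), 82.64761352539062) [113. 159. 142.]
side rest_seat 0.79 1117 266.5 246.5 ((266.4891662597656, 244.46487426757812), (62.34620666503906, 21.24770736694336), 72.89727020263672) [ 88. 135. 140.]
side tray 0.58 3277 355.6 188.2 ((354.5411071777344, 189.18045043945312), (97.39109802246094, 44.155784606933594), 50.599342346191406) [64. 34. 60.]
side key_middle 0.46 146 399.0 356.5 ((399.0, 356.5), (13.0, 12.0), 90.0) [104.   5. 115.]
side key_large 0.7 264 386.9 332.9 ((387.0, 332.5), (17.0, 18.0), 90.0) [109.   5. 122.]
```

View pics/m1.png

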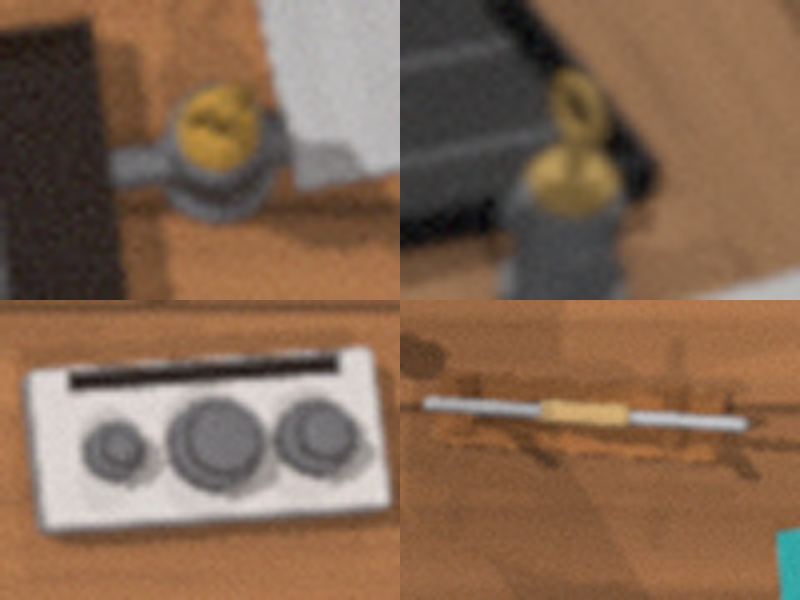

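The crop shows the small key at left (444,183), the large key in the middle (464,182) and the middle-sized key at right (485,180) in top-image pixels. The bar and its sleeve sit on the wooden rest, with the sleeve at (251,223). I still need the eye's bore angle, so I'll fit a ring model to averaged images.

```bash
cat > eye.py <<'E'
from h import *
def avg(n,k=6):
    fr=[env.grab_frame(n) for _ in range(k)]
    p=dict(fr[-1]); p["image"]=np.mean([f["image"] for f in fr],0).astype(np.uint8); return p
K=6
def torus(x,y,th,R0=.012,r=.0035):
    a,b=np.meshgrid(np.linspace(0,2*np.pi,140),np.linspace(0,2*np.pi,24)); a=a.ravel();b=b.ravel()
    n=np.array([np.cos(th),np.sin(th),0]); e=np.array([-n[1],n[0],0]); z=np.array([0,0,1])
    rad=R0+r*np.cos(b)
    return np.array([x,y,.092])+np.outer(rad*np.cos(a),e)+np.outer(rad*np.sin(a),z)+np.outer(r*np.sin(b),n)
def cyl(x,y,r,z0,z1):
    a=np.linspace(0,2*np.pi,90); return np.concatenate([np.c_[x+q*np.cos(a),y+q*np.sin(a),0*a+z] for z in np.linspace(z0,z1,12) for q in (r,)]+[np.c_[x+q*np.cos(a),y+q*np.sin(a),0*a+z1] for q in np.linspace(0,r,10)])
def render(p,box,pts):
    u,v,w,h=box; m=np.zeros((h*K,w*K),np.uint8)
    q=((proj(p,pts)-[u,v]+.5)*K).astype(int); ok=(q>=0).all(1)&(q[:,0]<w*K)&(q[:,1]<h*K); q=q[ok]
    m[q[:,1],q[:,0]]=1
    m=cv2.morphologyEx(m,cv2.MORPH_CLOSE,np.ones((3,3),np.uint8))
    return cv2.GaussianBlur(m.astype(np.float32),(0,0),K*.7)
def brass(p,box):
    u,v,w,h=box; im=p["image"][v:v+h,u:u+w].astype(np.float32)
    return im
E
python3 - <<'E'
from eye import *
import pickle
t=avg("top");s=avg("side")
pickle.dump((t,s),open("f.pkl","wb"))
for p,b in((t,(308,132,30,24)),(s,(366,186,30,36))):
    print(np.round(p["image"][b[1]:b[1]+b[3]:1,b[0]:b[0]+b[2]].astype(int)[:,:,2]-p["image"][b[1]:b[1]+b[3],b[0]:b[0]+b[2]].astype(int)[:,:,0]) .tolist().__len__())
a=crop(t,310,132,24,18,400,300); b=crop(s,368,188,24,28,400,467)
c=np.zeros((600,800,3),np.uint8); c[:300,:400]=a; c[:467,400:]=b
# model overlays: candidates, small
x,y=unproj(t,[322.1,142.4],.085)[0][:2]; print(x,y, proj(s,[x,y,.092]),proj(t,[x,y,.092]))
cv2.imwrite("pics/eye1.png",c)
# tray: outer rim corners from dark mask
for p in(t,):
    hsv=cv2.cvtColor(p["image"],cv2.COLOR_BGR2HSV); m=(hsv[:,:,2]<75).astype(np.uint8); m[:, :185]=0;m[:,325:]=0;m[:115]=0;m[200:]=0
    n,l,st,ce=cv2.connectedComponentsWithStats(m); i=1+st[1:,4].argmax(); v,u=np.nonzero(l==i)
    r=cv2.boxPoints(cv2.minAreaRect(np.c_[u,v].astype(np.float32))); w=unproj(t,r,.021); print(r.round(1),w.round(3)); print("tray c",w.mean(0),[np.linalg.norm(w[k]-w[k-1]) for k in range(4)])
e=unproj(t,[[211.3,220.8],[291.8,226]],.037); print("bar",e,e.mean(0),np.linalg.norm(e[1]-e[0]),np.degrees(np.arctan2(*(e[1]-e[0])[1::-1])))
print("sleeve",unproj(t,[251.2,223.3],.04)); print("keys",unproj(t,[[444,183],[464,182],[485,180]],.047))
E
```

```text
24
36
0.6463859924223485 0.012806851647106186 [[379.34238254 196.37608945]] [[322.11614819 141.68460326]]
[[193.5 141.7]
 [303.8 127.7]
 [309.6 173.5]
 [199.3 187.5]] [[0.666 0.375 0.021]
 [0.707 0.064 0.021]
 [0.575 0.047 0.021]
 [0.536 0.353 0.021]]
tray c [0.62106575 0.20964658 0.021     ] [np.float64(0.13252306037787015), np.float64(0.3131492669925779), np.float64(0.13254429989785413), np.float64(0.30835160920220367)]
bar [[0.44173818 0.31215292 0.037     ]
 [0.42808435 0.09406482 0.037     ]] [0.43491127 0.20310887 0.037     ] 0.21851509399998742 -93.58243927806183
sleeve [[0.43491046 0.20334459 0.04      ]]
keys [[ 0.54405722 -0.31571855  0.047     ]
 [ 0.54681612 -0.36943863  0.047     ]
 [ 0.55230952 -0.4259385   0.047     ]]
```

View pics/eye1.png

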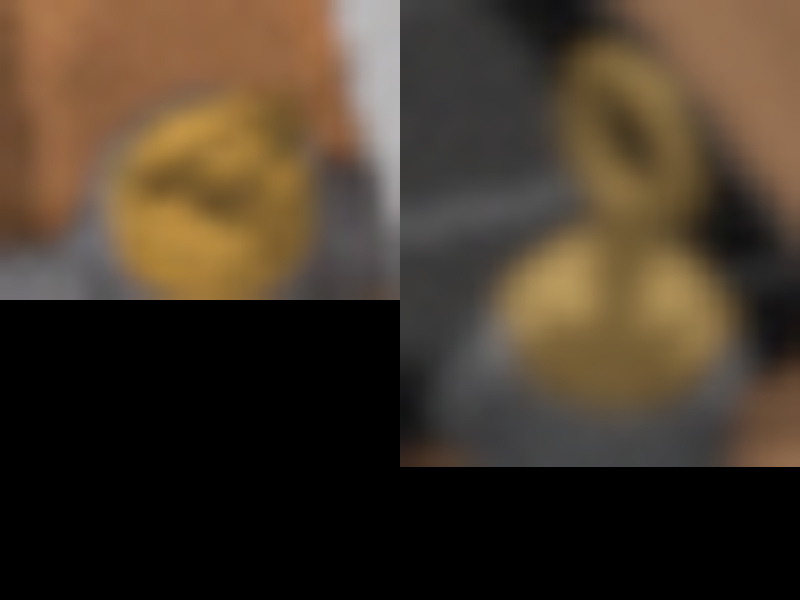

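The left panel (top view) shows the loop as a strip over the brass base, rising to the right. The right panel (side view) shows the ring as a tilted ellipse around pixel (381,195), its right side nearer the camera, with a slit-like hole. Next I fit the angle.

```bash
cat >> eye.py <<'E'
def fit(s,ths,xy0,verbose=True):
    box=(370,184,24,19)   # side view: loop only
    u,v,w,h=box; im=s["image"][v:v+h,u:u+w].astype(np.float32)
    lik=np.clip((im[:,:,2]-im[:,:,0]-10)/50,0,1)   # R-B
    lab=cv2.cvtColor(s["image"],cv2.COLOR_BGR2HSV)[v:v+h,u:u+w]
    lik*=np.clip((lab[:,:,0].astype(float)-13.5)/4,0,1)  # yellower than wood
    L=cv2.resize(lik.astype(np.float32),(w*K,h*K),interpolation=cv2.INTER_CUBIC)
    out=[]
    for th in ths:
        m0=render(s,box,np.r_[torus(xy0[0],xy0[1],th),cyl(xy0[0],xy0[1],.0035,.066,.078),cyl(xy0[0],xy0[1],.0155,.060,.068)])
        for dx in range(-18,19,2):
            for dy in range(-18,19,2):
                m=np.roll(np.roll(m0,dx,1),dy,0); out.append((np.mean((m-L)**2),np.degrees(th),dx/K,dy/K))
    return sorted(out),L
E
python3 - <<'E'
from eye import *
import pickle
t,s=pickle.load(open("f.pkl","rb"))
out,L=fit(s,np.radians(np.arange(-90,90,6)),(.6464,.0128))
seen=set()
for o in out:
    if o[1] not in seen: seen.add(o[1]); print(np.round(o,4))
    if len(seen)>7: break
# residual pic with best models
ims=[cv2.resize(np.clip(L,0,1),(264,210))]
pts=lambda th,b:np.r_[torus(.6464,.0128,th)]
row=[]
for p,box,src in((s,(370,184,24,24),s),(t,(312,132,24,24),t)):
  r=[cv2.resize(src["image"][box[1]:box[1]+24,box[0]:box[0]+24],(200,200),interpolation=cv2.INTER_CUBIC)]
  for th in(out[0][1],out[0][1]+20,out[0][1]-20):
    m=render(p,box,pts(np.radians(th),box)); m=np.roll(m,(int(out[0][3]*K),int(out[0][2]*K)),(0,1)) if p is s else m
    r.append(cv2.cvtColor((cv2.resize(m,(200,200))*255).astype(np.uint8),cv2.COLOR_GRAY2BGR))
  row.append(np.hstack(r))
cv2.imwrite("pics/fit.png",np.vstack(row+[cv2.resize(cv2.cvtColor((np.clip(L,0,1)*255).astype(np.uint8),cv2.COLOR_GRAY2BGR),(800,200))]))
E
```

```text
[1.1500e-02 1.8000e+01 2.3333e+00 0.0000e+00]
[ 0.0121 12.      2.3333  0.    ]
[1.5200e-02 2.4000e+01 2.3333e+00 0.0000e+00]
[0.0182 6.     2.3333 0.    ]
[2.1700e-02 3.0000e+01 2.3333e+00 0.0000e+00]
[0.0279 0.     2.3333 0.    ]
[3.0200e-02 3.6000e+01 2.3333e+00 0.0000e+00]
[ 3.25e-02 -5.40e+01  2.00e+00  0.00e+00]
```

View pics/fit.png

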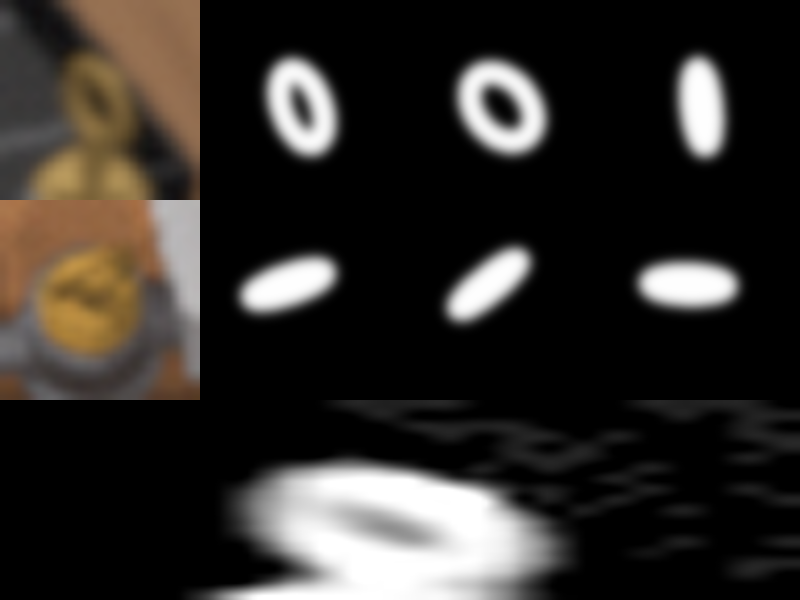

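The bore is at about 17° (direction (cos17°, sin17°)), with the eye near (0.651, 0.012). The side and top shifts and the tray geometry agree to within a few millimetres. Now I check inverse kinematics over the turning arc and grasp the bar.

Run:
```python
from h import *
E=np.array([.651,.0117]); 
def ik(p,yaw): 
    q=env.inverse_kinematics(list(p),[180,0,yaw]); return None if q is None else np.round(q,0).tolist()
for y in(86.4,-93.6): print("grasp",y,ik([.435,.203,.018],y))
for side in(0,180):       # gripper position angle about eye = 17+side
  for fl in(0,180):
    r=[]
    for d in range(0,-171,-34):
        a=np.radians(17+side+d); r.append(ik([E[0]+.07*np.cos(a),E[1]+.07*np.sin(a),.073],17+d+fl))
    print(side,fl,[None if q is None else (q[0],q[3],q[5]) for q in r])
```

```text
grasp 86.4 [44.0, 20.0, -32.0, 0.0, -37.0, 132.0]
grasp -93.6 [44.0, 20.0, -32.0, 0.0, -37.0, -48.0]
0 0 [(15.0, 0.0, 92.0), (12.0, 0.0, 61.0), (10.0, 0.0, 29.0), (9.0, 0.0, -4.0), (10.0, 0.0, -39.0), (14.0, -0.0, -77.0)]
0 180 [(15.0, -0.0, -88.0), (12.0, -0.0, -119.0), (10.0, -0.0, -151.0), (9.0, 0.0, 176.0), (10.0, 0.0, 141.0), (14.0, 0.0, 103.0)]
180 0 [(15.0, 0.0, 92.0), (19.0, 0.0, 54.0), (21.0, 0.0, 18.0), (21.0, 0.0, -16.0), (19.0, 0.0, -48.0), (16.0, -0.0, -79.0)]
180 180 [(15.0, -0.0, -88.0), (19.0, -0.0, -126.0), (21.0, 0.0, -162.0), (21.0, 0.0, 164.0), (19.0, 0.0, 132.0), (16.0, 0.0, 101.0)]
```

Run:
```python
from h import *
o=[180,0,86.4]
env.goto([.435,.203,.2],o); 
print(env.move_straight([.435,.203,.018],rate=.12,force_limit=8), env.read_state()["position"])
env.gripper_to(0,grasp_force=50); s=env.read_state(); print(s["opening"],s["finger_force"],s["force"],s["position"],s["clock"])
env.move_straight([.435,.203,.15],rate=.1)
# stage: bar on bore line, tip 45 mm short of eye
E=np.array([.651,.0117]); n=np.array([np.cos(np.radians(17)),np.sin(np.radians(17))])
p=E-n*.155
env.goto([*p,.15],[180,0,17]); env.move_straight([*p,.073],rate=.1)
s=env.read_state(); print(s["position"],s["tool_rot"],s["opening"],s["finger_force"],s["clock"],p)
t=env.grab_frame("top");d=env.grab_frame("side")
a=np.vstack([crop(t,255,110,100,75,400,300),np.zeros((300,400,3),np.uint8)]);b=crop(d,310,150,100,150,400,600)
cv2.imwrite("pics/pre.png",np.hstack([a,b]))
for f,w in((t,"top"),(d,"side")): print(w,proj(f,[[*(p+n*.11),.092],[*E,.092],[*E,.108]]).round(1).tolist())
```

```text
False [0.43541007 0.20335043 0.01857012]
0.010604563178206248 0.0 [-0.82032343  1.19403116 -0.48520133] [0.43497574 0.20301573 0.01799596] 8.0833
[ 0.5033906  -0.03331358  0.07355943] [ 1.79983189e+02 -7.38730512e-02  1.70406692e+01] 0.0025501888067226385 0.0 11.4333 [ 0.50277276 -0.03361761]
top [[327.6, 155.9], [322.5, 140.0], [322.6, 138.3]]
side [[366.6, 201.3], [381.2, 196.4], [381.6, 191.4]]
```

View pics/pre.png

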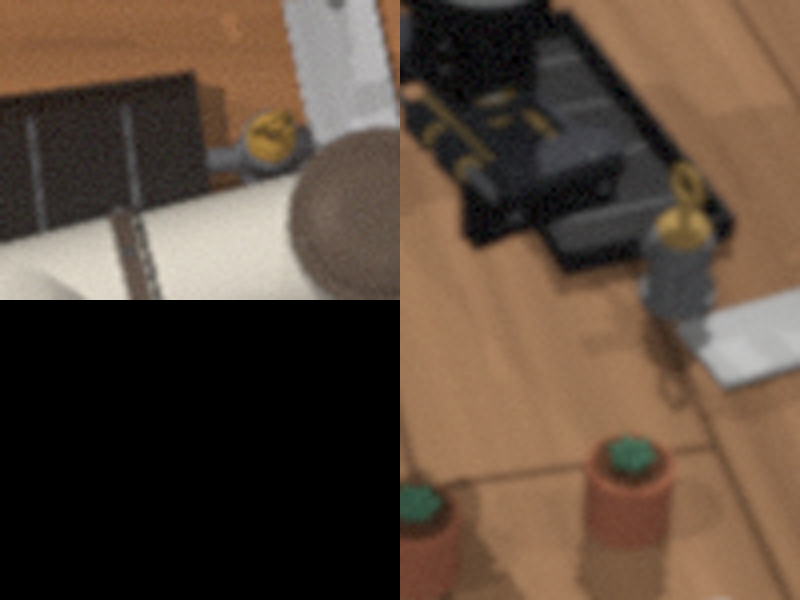

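The side crop shows the eye at about (381,196) and the tray, but no bar in the gripper, and an opening near 0 means the grasp missed. The arm hides the bar in the top view, so I move aside and look for it.

Run:
```python
from h import *
p=env.read_state()["position"]
env.move_straight([p[0],p[1],.2]); env.gripper_to(1.0)
env.goto([.40,-.25,.25],[180,0,17])
t=env.grab_frame("top");d=env.grab_frame("side")
cv2.imwrite("pics/look.png",np.vstack([crop(t,195,115,160,120,400,300),crop(d,250,140,160,120,400,300)]).copy())
for f in(t,d):
  for th in("bar_mid",):
    print([(np.round(q["xyz"],3).tolist(),round(q["score"],2)) for q in env.search_frame(f,th)])
```

```text
[([0.439, 0.204, 0.039], 0.8), ([0.55, -0.421, 0.049], 0.16)]
[]
```

View pics/look.png

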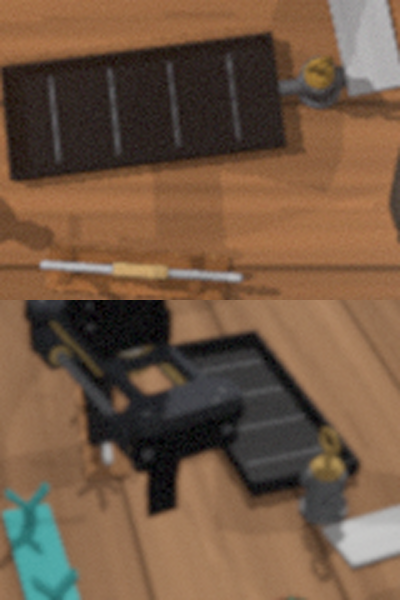

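The bar is still on its rest with the sleeve at top pixel (251,223), undisturbed, so the fingers never touched it. I'll go back down open and look before closing.

Run:
```python
from h import *
o=[180,0,86.4]
env.goto([.435,.203,.15],o); d1=env.grab_frame("side")
env.move_straight([.435,.203,.018],rate=.12)
d2=env.grab_frame("side"); print(env.read_state()["force"],env.read_state()["opening"])
env.gripper_to(0.1,grasp_force=20); d3=env.grab_frame("side"); s=env.read_state(); print(s["force"],s["opening"],s["finger_force"])
print(proj(d1,[[.435,.203,.037],[.435,.203,.018],[.435,.203,.15],[.48,.2,.018],[.39,.206,.018]]).round(1).tolist())
cv2.imwrite("pics/look2.png",np.hstack([crop(x,245,120,90,100,266,296) for x in(d1,d2,d3)]))
```

```text
[-0.5921321  -0.13041999  0.35398606] 1.0038885652001779
[-0.3951904   0.26181643  0.32798754] 0.1030099477073367 0.0
[[288.9, 183.1], [289.1, 188.5], [287.3, 149.3], [304.4, 187.3], [273.8, 189.6]]
```

View pics/look2.png

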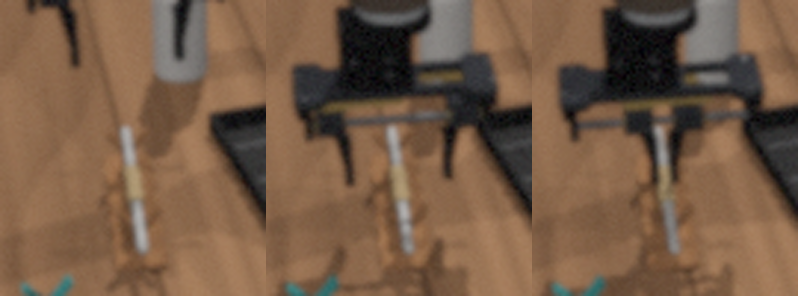

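The fingers straddle the bar correctly, but the tips show at about row 181 where the stated TCP should project to row 188. They seem to sit some 25 mm higher than stated. I'll measure this by touching the empty bench with the fingers shut.

Run:
```python
from h import *
env.move_straight([.435,.203,.15]); env.gripper_to(0)
env.goto([.48,.04,.09],[180,0,86.4])
print(env.move_straight([.48,.04,-.045],rate=.04,force_limit=6)); s=env.read_state(); print(s["position"],s["force"],s["clock"])
d=env.grab_frame("side");t=env.grab_frame("top")
P=s["position"]; print(proj(d,[[P[0],P[1],0]]),proj(t,[[P[0],P[1],0]]))
u,v=proj(d,[[P[0],P[1],0]])[0].astype(int); print(u,v)
cv2.imwrite("pics/touch.png",crop(d,u-40,v-40,80,60,600,450))
env.move_straight([P[0],P[1],.09])
```

```text
True
[ 0.48002325  0.03998422 -0.03017747] [-1.01637223 -0.90297354  4.5260337 ] 24.625
[[314.74071159 225.53639776]] [[312.17100483 208.50218136]]
314 225
```

View pics/touch.png

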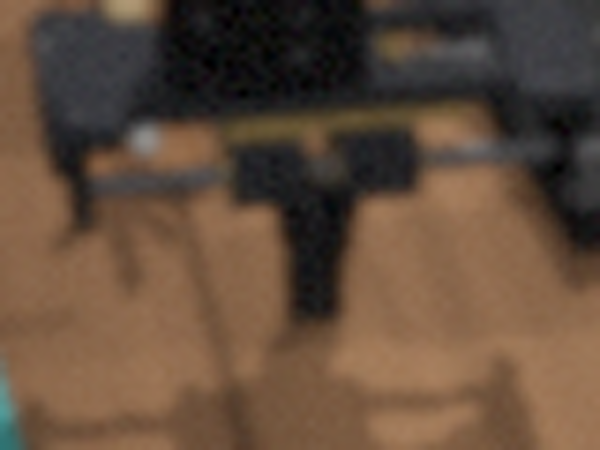

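The fingers touched the bench at a reported z of −0.030, so the true tip is 30 mm above the reported TCP. The tip shows at pixel (316,228) against a predicted (315,226), so laterally it is fine. I'll apply the z offset everywhere and regrasp.

```bash
cat >> h.py <<'E'
DZ=-.030   # reported TCP z = true tip z + DZ
def mv(x,y,z,yaw=None,**k): return env.move_straight([x,y,z+DZ],None if yaw is None else [180,0,yaw],**k)
def go(x,y,z,yaw): env.goto([x,y,z+DZ],[180,0,yaw])
def st():
    s=env.read_state(); print("pos",s["position"].round(4),"yaw",round(s["tool_rot"][2],1),"F",s["force"].round(1),"M",s["wrist_torque"].round(2),"op",round(s["opening"],3),"ff",round(s["finger_force"],1),"t",round(s["clock"],1)); return s
E
python3 - <<'E'
from h import *
env.gripper_to(1); go(.435,.203,.13,86.4)
print(mv(.435,.203,.019,rate=.12,force_limit=8)); st()
env.gripper_to(0,grasp_force=50); s=st()
if s["opening"]>.1:
    mv(.435,.203,.13,rate=.1); st()
    E=np.array([.651,.0117]); n=np.array([np.cos(np.radians(17)),np.sin(np.radians(17))]); p=E-n*.15
    go(*p,.13,17); mv(*p,.073,rate=.1); st()
    t=env.grab_frame("top");d=env.grab_frame("side")
    a=np.vstack([crop(t,275,115,80,60,400,300),np.zeros((300,400,3),np.uint8)]);b=crop(d,340,165,60,90,400,600)
    cv2.imwrite("pics/pre2.png",np.hstack([a,b]))
    for f,w in((t,"top"),(d,"side")): print(w,proj(f,[[*(p+n*.11),.092],[*E,.092],[*E,.108]]).round(1).tolist())
E
```

```text
False
pos [ 0.4356  0.2032 -0.0105] yaw 86.4 F [-0.4  0.1  0.2] M [-0.09 -0.12 -0.04] op 0.999 ff 0.0 t 29.0
pos [ 0.4358  0.2034 -0.0108] yaw 86.4 F [2.2 0.1 0. ] M [-0.25 -0.9  -0.03] op 0.157 ff 50.0 t 30.2
pos [0.4344 0.2026 0.0993] yaw 86.4 F [-0.1 -0.2 -0.9] M [-0.02 -0.16  0.05] op 0.157 ff 50.0 t 31.4
pos [ 0.5081 -0.0317  0.0434] yaw 17.1 F [ 0.7  0.9 -0.8] M [-0.07 -0.08  0.02] op 0.153 ff 50.0 t 33.1
top [[327.0, 154.1], [322.5, 140.0], [322.6, 138.3]]
side [[368.3, 200.7], [381.2, 196.4], [381.6, 191.4]]
```

View pics/pre2.png

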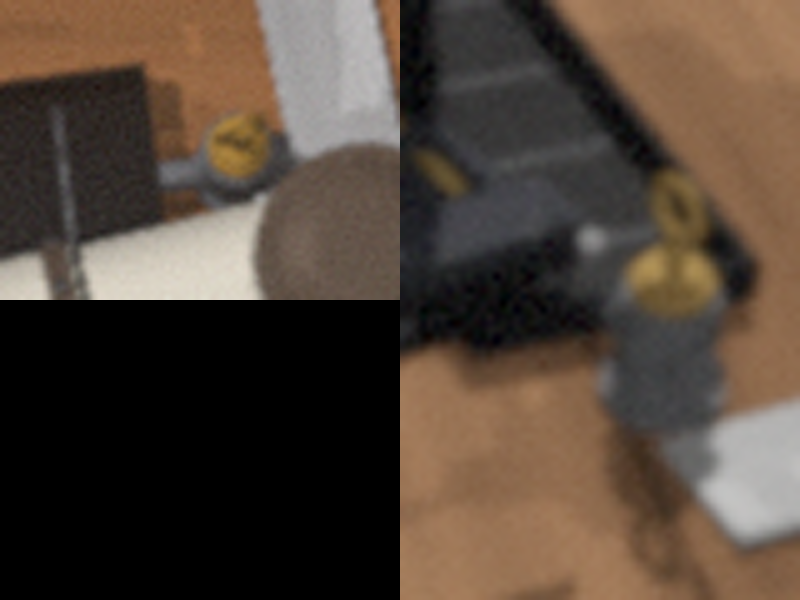

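The bar is held. In the side view its tip is at (368.3,200.5), right where predicted, and the hole is at (381.2,195.6) against a predicted (381.2,196.4). It lines up within about 1.5 mm, so I insert with a 1 mm raise under a force guard.

Run:
```python
from h import *
E=np.array([.651,.0117]); n=np.array([np.cos(np.radians(17)),np.sin(np.radians(17))])
p=E-n*.068
mv(*(E-n*.15),.0742,rate=.05)
print(mv(*p,.0742,rate=.04,force_limit=6)); s=st(); print(np.linalg.norm(s["position"][:2]-E))
d=env.grab_frame("side"); cv2.imwrite("pics/ins.png",crop(d,340,165,60,45,600,450))
```

```text
False
pos [ 0.5858 -0.0082  0.0442] yaw 17.0 F [ 0.1 -1.1 -1.5] M [-0.08  0.04 -0.04] op 0.16 ff 50.0 t 35.7
0.06818018725477347
```

View pics/ins.png

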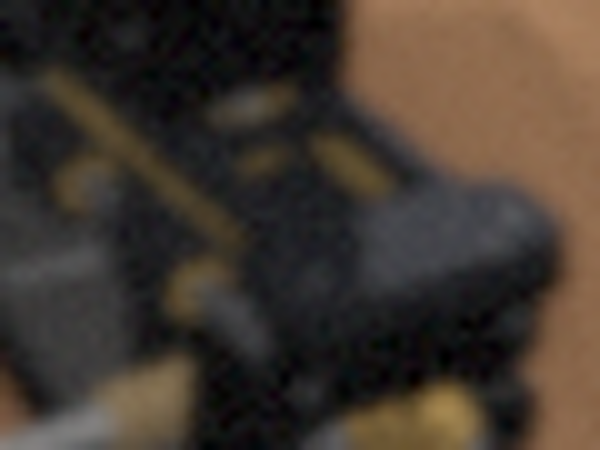

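There was no contact during insertion, and the gripper hides the loop in the side view. I start the clockwise swing. Resistance after the free play of about 37° will confirm the bar is in.

```bash
cat > turn.py <<'E'
from h import *
E=np.array([.651,.0117]); r=.068
def arc(d,rate=.06,fl=30):
    a=np.radians(197+d); x,y=E+r*np.array([np.cos(a),np.sin(a)])
    hit=mv(x,y,.0742,17+d,rate=rate,force_limit=fl); s=env.read_state()
    tang=s["force"][:2]@np.array([-np.sin(a),np.cos(a)]); rad=s["force"][:2]@np.array([np.cos(a),np.sin(a)])
    print(d,hit,"tang %.1f rad %.1f Fz %.1f Mz %.2f T_eye %.2f yaw %.1f perr %.1fmm op %.3f t %.1f"%(tang,rad,s["force"][2],s["wrist_torque"][2],s["wrist_torque"][2]+r*tang,s["tool_rot"][2],1e3*np.hypot(*(s["position"][:2]-[x,y])),s["opening"],s["clock"]),flush=True)
    return hit,tang,s
E
python3 - <<'E'
from turn import *
for d in range(-10,-71,-10):
    h,tg,s=arc(d)
    if h: break
E
```

```text
-10 False tang 0.4 rad -0.5 Fz -1.4 Mz -0.00 T_eye 0.02 yaw 7.2 perr 0.1mm op 0.157 t 36.1
-20 False tang 0.4 rad 0.3 Fz -1.9 Mz 0.01 T_eye 0.03 yaw -2.8 perr 0.2mm op 0.152 t 36.4
-30 False tang -0.3 rad -0.3 Fz -0.1 Mz -0.02 T_eye -0.04 yaw -12.8 perr 0.3mm op 0.155 t 36.8
-40 False tang -0.6 rad -0.2 Fz -1.4 Mz 0.10 T_eye 0.06 yaw -22.8 perr 0.3mm op 0.150 t 37.1
-50 False tang -1.9 rad -1.2 Fz -1.5 Mz 0.20 T_eye 0.07 yaw -32.8 perr 0.4mm op 0.159 t 37.5
-60 False tang -1.1 rad 0.1 Fz -1.4 Mz 0.22 T_eye 0.15 yaw -42.8 perr 0.4mm op 0.155 t 37.8
-70 False tang -0.3 rad -0.9 Fz -0.8 Mz 0.24 T_eye 0.22 yaw -52.8 perr 0.5mm op 0.156 t 38.2
```

The moment rises to 0.24 N m after about 40°, so the bar is in the loop and turning the screw. I continue to the stop.

Run:
```python
from turn import *
env.gripper_to(0,grasp_force=60)
d=-70
while d>-178:
    d-=8 if d>-126 else 4
    h,tg,s=arc(d)
    if h or s["wrist_torque"][2]-.068*0>.55: break
```

```text
-78 False tang 0.3 rad -0.2 Fz -0.5 Mz 0.17 T_eye 0.20 yaw -60.9 perr 0.5mm op 0.150 t 38.7
-86 False tang 1.5 rad -1.1 Fz -1.1 Mz 0.12 T_eye 0.22 yaw -68.8 perr 0.7mm op 0.151 t 39.0
-94 False tang 0.6 rad -1.2 Fz -1.0 Mz 0.08 T_eye 0.12 yaw -76.8 perr 0.9mm op 0.154 t 39.3
-102 False tang 0.9 rad -0.9 Fz -0.7 Mz 0.04 T_eye 0.10 yaw -84.8 perr 1.0mm op 0.156 t 39.6
-110 False tang 1.9 rad -1.5 Fz 1.2 Mz -0.00 T_eye 0.13 yaw -92.8 perr 1.1mm op 0.152 t 39.9
-118 False tang 2.7 rad -1.8 Fz -0.6 Mz -0.04 T_eye 0.14 yaw -100.8 perr 1.2mm op 0.151 t 40.2
-126 False tang 3.3 rad -2.8 Fz 0.5 Mz -0.08 T_eye 0.15 yaw -108.8 perr 1.2mm op 0.159 t 40.5
-130 False tang 3.8 rad -3.8 Fz 0.8 Mz -0.06 T_eye 0.20 yaw -112.8 perr 1.3mm op 0.153 t 40.8
-134 False tang 4.6 rad -3.8 Fz 0.2 Mz -0.04 T_eye 0.28 yaw -116.8 perr 1.4mm op 0.150 t 41.0
-138 False tang 4.3 rad -4.1 Fz 1.0 Mz -0.07 T_eye 0.22 yaw -120.8 perr 1.5mm op 0.158 t 41.3
-142 False tang 4.6 rad -4.1 Fz 1.1 Mz -0.11 T_eye 0.20 yaw -124.8 perr 1.6mm op 0.154 t 41.5
-146 False tang 4.1 rad -4.2 Fz 0.5 Mz -0.18 T_eye 0.10 yaw -128.8 perr 1.7mm op 0.154 t 41.8
-150 False tang 4.6 rad -4.8 Fz 0.7 Mz -0.12 T_eye 0.19 yaw -132.8 perr 1.8mm op 0.153 t 42.0
-154 False tang 6.6 rad -5.5 Fz 1.2 Mz 0.17 T_eye 0.62 yaw -136.7 perr 2.6mm op 0.154 t 42.3
-158 False tang 9.5 rad -5.3 Fz 2.6 Mz 0.60 T_eye 1.24 yaw -140.5 perr 3.8mm op 0.151 t 42.5
```

The torque jumped to 1.2 N m near −155°, so the screw is against its stop. I back into the free play, withdraw, and check the eye.

Run:
```python
from turn import *
for d in(-145,-132,-120): arc(d)
a=np.radians(197-120); u=np.array([np.cos(a),np.sin(a)])
print(mv(*(E+u*.165),.0742,rate=.06,force_limit=10)); st()
mv(*(E+u*.165),.15,rate=.1)
go(.435,.203,.13,-93.6)
t,s=[env.grab_frame(x) for x in("top","side")]
c=np.hstack([crop(t,225,130,110,110,400,400),crop(s,350,170,60,60,400,400)])
cv2.imwrite("pics/after.png",c); st()
from eye import fit,avg
out,L=fit(avg("side",4),np.radians(np.arange(-90,90,6)),(.651,.0117))
seen=set()
for o in out:
    if o[1] not in seen: seen.add(o[1]); print(np.round(o,4))
    if len(seen)>5: break
```

```text
-145 False tang 3.4 rad 1.8 Fz -1.9 Mz -0.22 T_eye 0.01 yaw -128.0 perr 1.5mm op 0.152 t 42.9
-132 False tang 0.5 rad 0.3 Fz -1.0 Mz -0.03 T_eye 0.01 yaw -115.1 perr 1.3mm op 0.152 t 43.4
-120 False tang -0.3 rad 0.6 Fz -1.2 Mz -0.02 T_eye -0.04 yaw -103.2 perr 1.2mm op 0.154 t 43.7
False
pos [0.6881 0.1721 0.0442] yaw -103.0 F [-0.1  0.7 -1. ] M [ 0.15 -0.04 -0.02] op 0.153 ff 60.0 t 45.5
pos [0.4365 0.2036 0.1001] yaw -93.6 F [ 0.3  0.5 -1.2] M [ 0.14 -0.06  0.02] op 0.152 ff 60.0 t 47.5
[ 1.62e-02 -7.80e+01  0.00e+00  0.00e+00]
[ 1.7e-02 -8.4e+01  0.0e+00  0.0e+00]
[ 1.77e-02 -7.20e+01  0.00e+00  0.00e+00]
[ 1.87e-02 -9.00e+01  0.00e+00  0.00e+00]
[2.14e-02 8.40e+01 0.00e+00 0.00e+00]
[ 2.15e-02 -6.60e+01  0.00e+00  0.00e+00]
```

View pics/after.png

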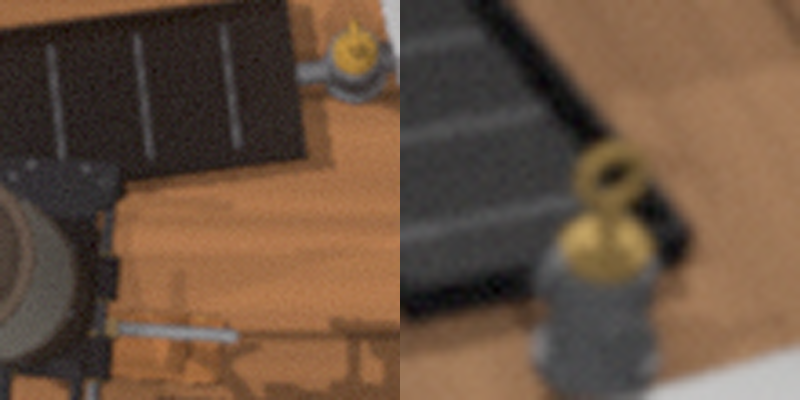

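The eye loop now shows open toward the side camera, with its bore near −80°. That is about 1.7 rad of turn, which fits a start of about 0.5 and the hard stop. Now I lay the bar back.

Run:
```python
from h import *
t=env.grab_frame("top"); print(proj(t,[[.4365+.11*np.cos(np.radians(-93.6)),.2036-.1098,.1491]]))
print(mv(.4355,.2034,.0195,rate=.06,force_limit=6)); st()
env.gripper_to(.4); env.dwell(.2); st(); env.gripper_to(1.0)
mv(.4355,.2034,.14,rate=.15)
go(.45,-.13,.15,-93.6)
t=env.grab_frame("top"); s=env.grab_frame("side")
def mask(p,lo,hi,minA):
    hsv=cv2.cvtColor(cv2.GaussianBlur(p["image"],(3,3),0),cv2.COLOR_BGR2HSV); m=cv2.inRange(hsv,lo,hi)
    n,l,stt,c=cv2.connectedComponentsWithStats(m); return [(stt[i][:5].tolist(),c[i].round(1).tolist()) for i in range(1,n) if stt[i,4]>=minA]
for n,f in(("top",t),("side",s)):
    print(n,"green",mask(f,(45,60,20),(85,255,200),8))
cv2.imwrite("pics/rest.png",np.hstack([crop(t,205,195,100,75,400,300),crop(s,250,150,80,60,400,300)]))
cv2.imwrite("pics/tf.png",t["image"])
for d in env.search_frame(t,"bar_mid")+env.search_frame(t,"pot1_mid")+env.search_frame(s,"pot1_mid"): print(d["xyz"],d["score"])
```

```text
[[289.01702745 221.76282788]]
False
pos [ 0.4357  0.2036 -0.0102] yaw -93.6 F [ 0.   0.1 -1.5] M [ 0.12 -0.06  0.06] op 0.155 ff 60.0 t 49.8
pos [ 0.4355  0.2034 -0.0105] yaw -93.6 F [-0.8  0.3  0.2] M [ 0.09 -0.07  0.02] op 0.401 ff 0.0 t 50.6
top green [([389, 223, 6, 3, 13], [391.4, 223.8]), ([372, 252, 1, 8, 8], [372.0, 255.5])]
side green [([0, 27, 7, 67, 284], [2.0, 64.2]), ([363, 260, 9, 8, 49], [367.4, 263.6]), ([311, 264, 11, 8, 57], [316.1, 267.3])]
[0.4389, 0.2067, 0.04] 0.83
```

View pics/rest.png

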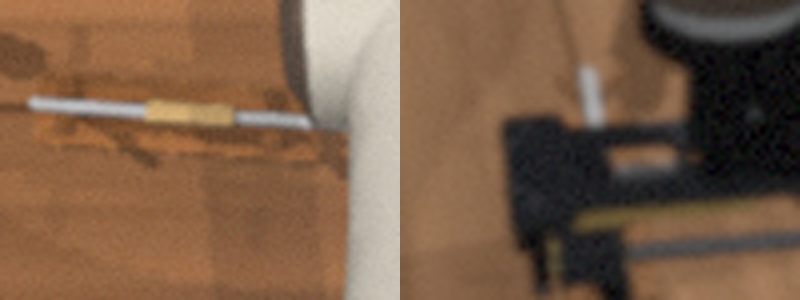

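The bar is back in its rest: sleeve at about (252,223), within 3 mm of before. One pot seems to have moved, so I clear the arm from view and measure the pots.

```bash
cat >> h.py <<'E'
def pots(verbose=True):
    """plants (green) in both views -> pot xy"""
    res={}
    for n in("top","side"):
        p=env.grab_frame(n); b=cv2.GaussianBlur(p["image"],(3,3),0).astype(int)
        m=((b[:,:,1]-b[:,:,2]>12)&(b[:,:,1]-b[:,:,0]>5)).astype(np.uint8)
        k,l,s,c=cv2.connectedComponentsWithStats(m)
        res[n]=[(s[i,4],*c[i].round(1),*unproj(p,c[i],.056 if n=="top" else .057)[0][:2].round(4)) for i in range(1,k) if s[i,4]>=8]
        if verbose:
            for r in res[n]: print(n,*r)
    return res
E
python3 - <<'E'
from h import *
go(.42,.38,.25,86); pots(); t=env.grab_frame("top"); s=env.grab_frame("side")
cv2.imwrite("pics/pots.png",np.hstack([crop(t,360,140,100,100,400,400),crop(s,290,230,100,100,400,400)]))
st()
E
```

```text
top 54 394.8 177.4 0.5576 -0.1822
top 53 391.6 220.9 0.4405 -0.1712
top 48 363.8 250.9 0.3616 -0.0966
top 14 337.8 249.2 0.3658 -0.0286
top 8 313.5 251.4 0.36 0.0352
top 15 302.2 253.2 0.3552 0.0648
top 46 349.3 266.6 0.3209 -0.0583
top 29 312.1 269.7 0.3125 0.0387
side 312 2.1 63.3 -0.7039 1.4044
side 63 260.2 220.7 0.335 0.0176
side 46 280.4 256.8 0.3677 -0.1256
side 21 257.0 248.5 0.3173 -0.0864
side 18 262.0 266.5 0.3229 -0.1491
side 54 367.5 263.2 0.5586 -0.1864
side 59 316.2 266.9 0.4422 -0.1748
pos [0.4204 0.3794 0.2199] yaw 85.9 F [-0.7 -0.1  0.2] M [-0.04 -0.2   0.03] op 1.0 ff 0.0 t 56.3
```

View pics/pots.png

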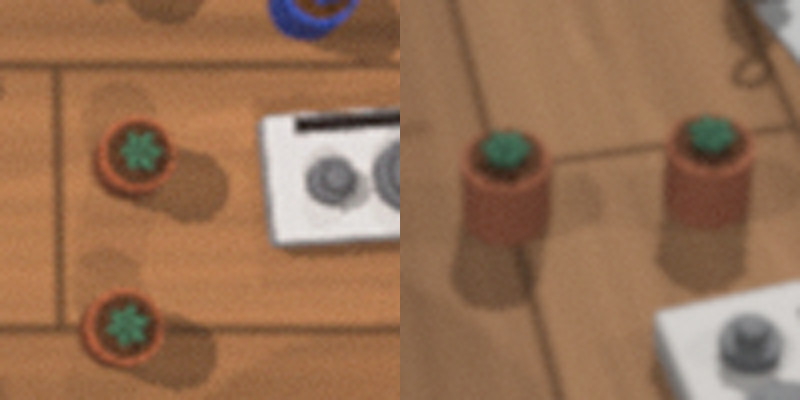

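Both terracotta pots stand upright, at about (0.558,−0.184) and (0.441,−0.173), with both views agreeing to within 4 mm. I move the first one.

```bash
cat > pot.py <<'E'
from h import *
def pick_place(px,py,tx,ty,yaw=7.5):
    go(px,py,.16,yaw); env.gripper_to(1)
    print(mv(px,py,.013,rate=.15,force_limit=6)); st()
    env.gripper_to(0,grasp_force=20); s=st()
    if not .5<s["opening"]<.7: print("bad grasp"); return False
    mv(px,py,.18,rate=.15); go(tx,ty,.18,yaw)
    mv(tx,ty,.05,rate=.15); print(mv(tx,ty,.017,rate=.05,force_limit=5)); st()
    env.gripper_to(1); mv(tx,ty,.18,rate=.2); return True
E
python3 - <<'E'
from pot import *
pick_place(.558,-.184,.6133,.279); go(.42,.38,.25,86)
pots()
E
```

```text
False
pos [ 0.5588 -0.1841 -0.0161] yaw 7.5 F [ 0.2  0.  -0.2] M [-0.02  0.   -0.06] op 1.004 ff 0.0 t 59.8
pos [ 0.558  -0.1838 -0.0169] yaw 7.5 F [-1.8  1.4  1.9] M [ 0.45  0.16 -0.04] op 0.591 ff 20.0 t 60.5
True
pos [ 0.6125  0.2785 -0.0121] yaw 7.5 F [ 0.  -1.   4.2] M [-0.05  0.17 -0.03] op 0.592 ff 20.0 t 65.1
top 43 224.3 156.9 0.6143 0.2782
top 52 391.6 220.9 0.4407 -0.1711
top 44 364.1 250.5 0.3627 -0.0975
top 12 337.9 249.1 0.3662 -0.0289
top 10 313.9 251.4 0.3599 0.0341
top 18 301.5 255.1 0.3503 0.0666
top 47 349.0 266.6 0.3209 -0.0577
top 29 311.3 269.6 0.3127 0.0407
side 314 2.1 63.3 -0.7038 1.4041
side 28 343.4 157.1 0.6179 0.283
side 62 260.1 220.9 0.3345 0.017
side 20 255.2 241.9 0.3152 -0.0618
side 48 280.4 259.1 0.3667 -0.1332
side 9 260.1 260.0 0.3208 -0.1271
side 59 316.2 266.9 0.4422 -0.1748
side 14 264.0 271.5 0.3257 -0.1658
```

Run:
```python
from pot import *
pick_place(.441,-.173,.6277,.170); go(.42,.0,.25,86)
t=env.grab_frame("top"); s=env.grab_frame("side"); cv2.imwrite("pics/placed.png",np.vstack([np.hstack([crop(t,185,110,160,120,400,300),crop(s,280,120,160,120,400,300)]),crop(s,240,240,240,90,800,300)]))
for x in ("key_small_top","key_middle_top","key_large_top"):
    for n,f in(("t",t),("s",s)): print(x,n,[(np.round(d["xyz"],3).tolist(),round(d["score"],2)) for d in env.search_frame(f,x)][:2])
print(proj(s,[[ 0.544,-.3157,.047],[.5468,-.3694,.047],[.5523,-.4259,.047]]).round(1).tolist())
st()
```

```text
False
pos [ 0.4417 -0.173  -0.0164] yaw 7.5 F [ 0.5 -0.7 -1.1] M [-0.06 -0.01  0.01] op 1.003 ff 0.0 t 71.3
pos [ 0.441  -0.173  -0.0169] yaw 7.5 F [-0.3  1.1  2.6] M [ 0.34  0.12 -0.08] op 0.593 ff 20.0 t 72.0
True
pos [ 0.6268  0.1696 -0.0121] yaw 7.5 F [-0.2 -0.2  2.5] M [-0.1  -0.01 -0.06] op 0.594 ff 20.0 t 76.4
key_small_top t []
key_small_top s [([0.542, -0.32, 0.048], 0.58)]
key_middle_top t []
key_middle_top s [([0.545, -0.431, 0.049], 0.61)]
key_large_top t []
key_large_top s [([0.543, -0.375, 0.045], 0.64)]
[[378.0, 310.7], [387.5, 331.3], [399.8, 354.9]]
pos [4.201e-01 1.000e-04 2.198e-01] yaw 86.0 F [-0.5 -0.1  0.5] M [-0.06 -0.11 -0.01] op 0.998 ff 0.0 t 80.0
```

View pics/placed.png

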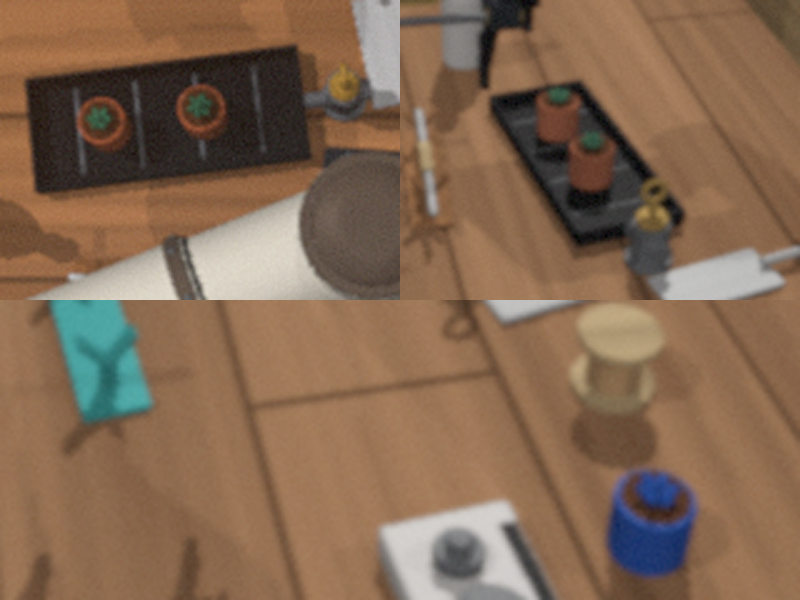

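The picture shows both pots upright in the tray, top crop (102,122) and (200,108). The bar is in its rest, the eye is turned and the bystanders are untouched. Now the keys: small, middle, large.

Run:
```python
from h import *
env.gripper_to(0)
for n,x,y in(("small",.543,-.3185),("middle",.549,-.4285),("large",.546,-.3725)):
    go(x,y,.09,86); mv(x,y,.055,rate=.1)
    h=mv(x,y,.034,rate=.03,force_limit=16); print(n,h); st(); env.dwell(.3); st()
    mv(x,y,.09,rate=.1)
go(.40,-.2,.25,86); go(.42,.0,.3,86)
s=env.grab_frame("side"); cv2.imwrite("pics/end.png",crop(s,240,100,240,300,480,600)); pots()
```

```text
small True
pos [ 0.5436 -0.3187  0.0109] yaw 86.1 F [-1.4  0.9  4.4] M [0.26 0.24 0.  ] op 0.006 ff 2.4 t 87.2
pos [ 0.5436 -0.3188  0.0109] yaw 86.1 F [-1.9  0.8  6.1] M [ 0.41  0.18 -0.05] op 0.004 ff 3.0 t 87.5
middle True
pos [ 0.5496 -0.4288  0.0111] yaw 86.1 F [-0.9  1.1  4.7] M [0.31 0.1  0.01] op 0.007 ff 2.3 t 89.7
pos [ 0.5496 -0.4289  0.0109] yaw 86.1 F [-1.   1.3  5.8] M [ 0.35  0.13 -0.03] op 0.006 ff 2.6 t 90.0
large True
pos [ 0.5466 -0.3728  0.011 ] yaw 86.1 F [-0.   1.2  4.9] M [0.23 0.14 0.02] op 0.005 ff 2.4 t 92.0
pos [ 0.5466 -0.3729  0.0109] yaw 86.1 F [-0.4  2.   4.8] M [0.31 0.21 0.03] op 0.007 ff 2.7 t 92.3Traceback (most recent call last):
  File "<stdin>", line 7, in <module>
  File "h.py", line 17, in go
    def go(x,y,z,yaw): env.goto([x,y,z+DZ],[180,0,yaw])
                       ~~~~~~~~^^^^^^^^^^^^^^^^^^^^^^^^
workcell.Unreachable: the arm cannot take that pose within its joint ranges
```

Run:
```python
from h import *
p=env.read_state()["position"]; mv(p[0],p[1],.2); go(.45,-.1,.25,86)
s=env.grab_frame("side"); t=env.grab_frame("top"); cv2.imwrite("pics/end.png",np.hstack([crop(s,240,100,240,300,400,500),crop(t,180,110,120,150,400,500)])); pots(); st()
```

```text
top 48 264.5 151.8 0.6284 0.169
top 46 224.4 157.0 0.6139 0.278
top 10 338.6 249.1 0.3661 -0.0307
top 12 351.7 248.1 0.3689 -0.065
top 15 372.3 257.7 0.3441 -0.1188
top 19 361.0 265.5 0.3237 -0.0889
top 20 340.5 267.4 0.3188 -0.0354
side 317 2.2 63.2 -0.704 1.4051
side 32 343.3 157.2 0.6173 0.2826
side 34 356.5 175.4 0.6301 0.1737
side 136 266.9 234.5 0.3459 -0.0399
side 13 257.7 251.0 0.3182 -0.0954
side 23 262.8 268.2 0.3241 -0.1548
pos [ 0.45 -0.1   0.22] yaw 86.0 F [0.9 0.1 0.4] M [-0.12 -0.11 -0.03] op 0.006 ff 0.0 t 98.8
```

View pics/end.png

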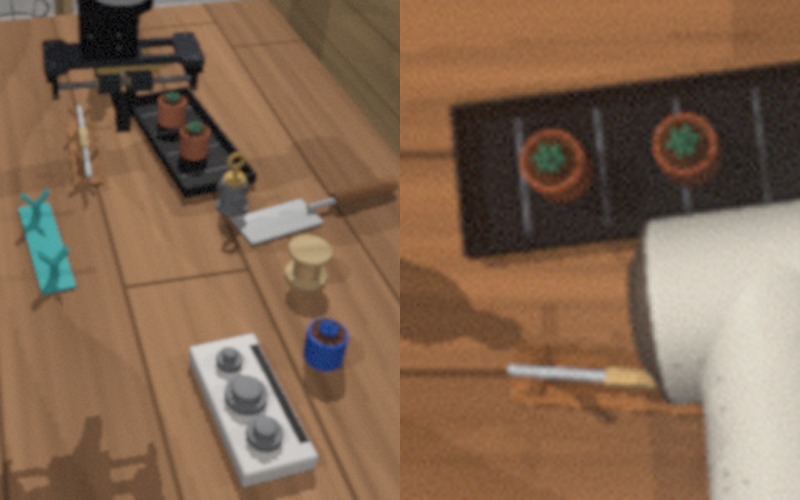

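The last picture shows both pots upright in the tray, the bar in its rest, the eye turned home, and the bystanders in place. I hand the job in.

```bash
python3 -c "
from workcell import env
print(env.close_job())"
```

```text
the job is handed in; nothing more can be done
None
```

I handed the job in at about 99 s: the eye screw is against its stop, the bar is back in its rest, both potted succulents stand upright in the tray, and the keys were pressed fully down in the order small, middle, large; the call returned no verdict, so this rests on the force readings and final pictures.

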